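# Empty the tilt bin into the sorting tray

## Robot

A 7-joint arm with a two-finger parallel gripper is mounted at the origin on a cart in front of the work surface, level with it; the furniture and walls round the work are solid. World frame = base frame: x ahead of the robot, y to its left, z up, the work surface at z = 0. Lengths are in m, angles in rad, forces in N, time in s.
With the tool pointing down it reaches from about 0.4 to 0.85 m from the base axis. Payload 4.5 kg.
Tool frame: the origin (TCP) lies at the very end of the fingers, on their centre line; the grasp point (between the pads) lies 19 mm behind it (arm.grip_point_offset is the distance from the TCP to the grasp point, in m); z points along the fingers, y is the line along which they close (so a half turn about z gives the same grasp; the last joint's range is limited). The gripper opens to 88 mm and grips with 3 to 60 N. Pads are 18 mm wide; open, the fingers measure 123 mm over their backs; the gripper's body (75 mm by 187 mm) begins 45 mm behind the grasp point.
Start: joints at [-1.316, 0.689, -0.195, 1.565, 0.157, 0.902, -0.215], TCP at [0.137, 0.61, 0.239] pointing down, gripper open.
Joint ranges: [-3.01, 3.01], [-0.46, 2.08], [-1.47, 1.51], [0.13, 2.56], [-1, 4.14], [0.04, 2.09], [-2.66, 2.66]. Speed limits (rad/s): [2.57, 2.57, 3.14, 3.14, 3.14, 3.14, 3.14].

## Interface

Orientations are given as a unit quaternion [w, x, y, z].
In Python, from rig import arm gives the robot as it stands. The module is installed in compiled form; this text tells all that it offers.
- The arm moves only by the shell command python3 -m creep 'ROWS'. ROWS is JSON, a list of rows, each a list of 3 entries, a list of its own where there are three numbers: the shift along the world's x, y, z in units of 40 mm (1.0 is 40 mm), then the turn, a rotation vector about the world's x, y, z in units of 6 degrees (1.0 is 6 degrees), then the opening, from 0 (shut) to 1 (fully open). In form: [[[x, y, z], [ax, ay, az], hand], ...]. A call has 1 to 12 rows; each row is the pose to reach, as a shift and turn from the pose commanded when the call began; what a row does not reach only later rows make up. A row lasts 1/8 s, in which the tool goes at most 62.5 mm and 10.7 degrees, less where a joint would pass 70% of its speed; a pose out of reach is approached as far as the arm can. A call with a gripper value outside its range is refused whole. The fingers move at their own pace and stop on an object; the grip force is fixed at half the most. Time passes only in rows, so rows that repeat a pose let the fingers close. It gives the time, the measured TCP pose, the force, the opening and the grip force at its end, in the units of the state.
- arm.read_state(): the state, without advancing time (a new reading comes with each control period).
- arm.get_image(name): name is "scene" or "top"; returns a dict with "image" (420x560x3 uint8, blue, green, red), "camera_matrix" (3x3 intrinsics, pixels), "T" (4x4, takes a point from camera to world coordinates). Camera axes: x right, y up, looking along -z (the intrinsics and any distortion apply to the point x, -y, -z); pixel columns grow to the right and rows downward; lengths in m; the calibration is good to about 2 mm. A picture is of the moment at which its call begins. There is no depth.
- arm.close_job(): hands the job in; it is judged then, once.
The state is a dict: "t": time; "joint_positions": joint angles; "dq": joint speeds; "tau": joint torques, N m; "eef_pos": TCP position; "tcp_rot": TCP orientation; "contact_force": force on the tool from outside, world axes, zero at the start; "ft_torque": the same for the moment, N m; "finger_gap": finger opening in m; "grasp_force": force on a finger pad.
Only numpy, scipy, OpenCV 4.12 (cv2) and the standard library are available. Lean on these libraries where they do the work, as an engineer would, in place of code of your own. Each camera call takes 0.05 s, during which the arm holds its last target. There are 200 camera calls.

## Task

Swing the blue tilt bin out of its rack by the handle until it leans well forward at (or nearly at) its stop, then reach into its mouth, take out the two sample tubes and lay each flat in the tray compartment with the colour of its stopper. When both are in the tray, swing the empty bin fully home again, leaving the small bottles, cup and timer round about where they stand.

Things in the scene. Friction and masses are not known exactly. Their poses are not given: they have to be found in the camera images.
- tilt_bin (a joint): swing of the blue tilt bin about the level hinge line along its front lower edge: 0 = fully home in the grey rack, grows as its top swings out toward the robot, stop at 0.75 rad. Stiff hinge (0.2 N m): the bin stays at whatever angle it is left
- hinge (a point): middle of the hinge line, fixed to the grey rack (164 mm wide, 126 mm deep, 186 mm tall, fixed to the counter); 55 mm above the counter. Axes are the rack's: x from its front straight into it, y to the left along the hinge line, z up
- roof_edge (a point): middle of the lower front edge of the rack's roof, 50 mm behind the hinge line and 125 mm above it; the tall side walls begin there too, and a 18 mm high roll of tape stands on the roof, 186 mm above the counter. Axes are the rack's. Tilt the tool so that the hand stays in front of this edge when reaching into the bin
- bin_handle (a point): middle of the bin's steel handle: a level round bar 10 mm thick, 84 mm long along y, with 33 mm clear between it and the bin's front panel. Turns with the bin; axes are the bin's (equal to the rack's when the bin is home). In the bin's axes it lies 42 mm in front of the hinge line and 45 mm above it
- bin_floor (a point): middle of the bin's inner floor, 53 mm behind the hinge line; axes are the bin's (x to its back, y left, z square to the floor). Inside 106 mm long, 138 mm wide; side walls 40 mm, front panel 55 mm high; open above. Two lanes, 34 mm left and right of the middle, parted by a 12 mm rib; in each a tube lies along x on rails 8 mm high, 14 mm wide over all, so fingers can reach past it
- tube_purple_mid (a point): centre of the dark sample tube with the violet stopper, 84 mm long along its y axis, 15 mm thick, 20 g; starts in either lane of the bin. It does not roll; it may slide down to the front panel when the bin is swung out
- tray_purple (a point): middle of the violet-coloured floor of the white sorting tray's left compartment. Axes: x along the compartment (117 mm inside), y across it to the left (63 mm inside), z up. Floor 4 to 5 mm above the counter, outer walls and divider 22 mm above the counter, 4 mm thick; the tray is fixed. (A fixed white rack of tubes, up to about 0.12 m tall, stands behind and to its left.)
- tube_red_mid (a point): centre of the dark sample tube with the red stopper, 84 mm long along its y axis, 15 mm thick, 20 g; starts in either lane of the bin. It does not roll; it may slide down to the front panel when the bin is swung out
- tray_red (a point): middle of the red-coloured floor of the white sorting tray's right compartment. Axes: x along the compartment (117 mm inside), y across it to the left (63 mm inside), z up. Floor 4 to 5 mm above the counter, outer walls and divider 22 mm above the counter, 4 mm thick; the tray is fixed. (A fixed white rack of tubes, up to about 0.12 m tall, stands behind and to its left.)
- brown_reagent: white bottle with a black cap and a magenta band, 56 mm across, 120 mm tall, standing between the bin rack and the tray; bystander, leave it alone; origin at the centre of its underside
- dropper_vial: small amber vial with a white cap, 26 mm across, 58 mm tall, near the front edge of the counter in front of the bin rack; bystander, leave it alone; origin at the centre of its underside
- specimen_cup: white lidded specimen cup, 49 mm across, 55 mm tall, to the left of the tray, in front of a white rack of standing tubes; bystander, leave it alone; origin at the centre of its underside
- timer: pale bench timer, 60x64x23 mm, behind the tray; bystander, leave it alone; origin at the centre of its underside

How it is judged:
By the outcome, as a careful person would: the job done as asked, in the order asked, and still so for the second after the job is handed in, with the robot touching nothing.
It also fails if it takes over 72 s, if anything falls off the work surface, if the arm or the gripper's body presses on something with over 40 N, if the wrist force passes 120 N, or if a joint passes its speed limit or range.

## Working session

There is one attempt and no reset: what is moved stays moved. The work goes in short steps, Python scripts to look and compute and a shell command to move; the robot and the scene stay as the last step left them, time stands still between calls to the robot, and variables do not carry over. Pictures are saved under pics/ and viewed, at most 10 in all, crops included, and the job is handed in when it is done.

```bash
mkdir -p pics; python3 - <<'E'
from rig import arm
import cv2, numpy as np
np.set_printoptions(precision=4,suppress=True)
for n in("scene","top"):
    r=arm.get_image(n); cv2.imwrite(f"pics/{n}0.png",r["image"]); print(n,r["camera_matrix"],r["T"],[k for k in r])
s=arm.read_state(); print(s["t"],s["eef_pos"],s["tcp_rot"],s["finger_gap"])
E
```

```text
scene [[507.8075   0.     288.0528]
 [  0.     507.8075 209.104 ]
 [  0.       0.       1.    ]] [[ 0.518   0.4377 -0.7349 -0.4905]
 [-0.8554  0.2667 -0.4441 -0.6308]
 [ 0.0017  0.8587  0.5126  0.8288]
 [ 0.      0.      0.      1.    ]] ['image', 'camera_matrix', 'T']
top [[443.502    0.     283.5309]
 [  0.     443.502  205.0933]
 [  0.       0.       1.    ]] [[ 0.0651  0.9759 -0.2083  0.3052]
 [-0.9979  0.0632 -0.0159 -0.0077]
 [-0.0024  0.2089  0.9779  1.1823]
 [ 0.      0.      0.      1.    ]] ['image', 'camera_matrix', 'T']
0.1 [0.1368 0.6093 0.238 ] [-0.      0.1101  0.9939 -0.0008] 0.08805920759779064
```

View pics/scene0.png

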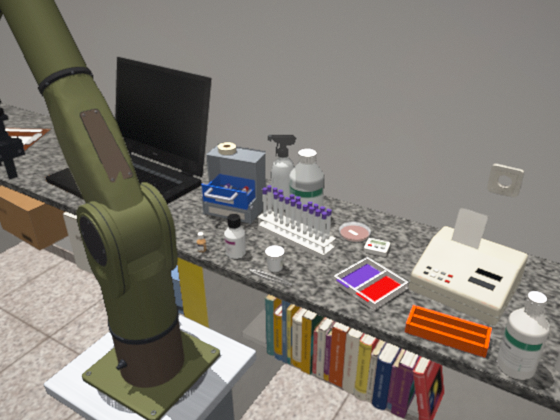

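View pics/top0.png

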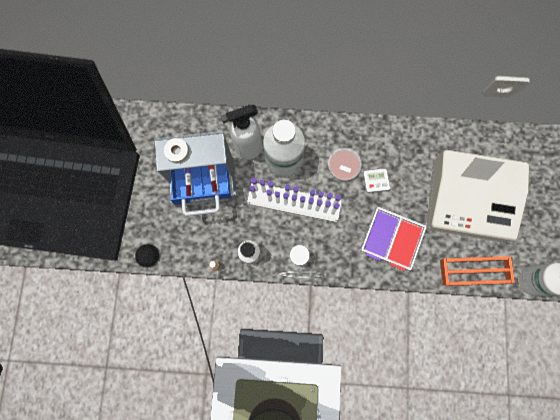

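The scene view shows the rack near (235,180) with the bin handle at about (222,193), and the tray at (370,282). The top view shows the handle at (198,210), stoppers near (188,172) and (212,172), and the tray at (393,239). I'll enlarge both.

```bash
python3 - <<'E'
import cv2, numpy as np
t=cv2.imread("pics/top0.png"); s=cv2.imread("pics/scene0.png")
def c(im,x,y,w,h,k): return cv2.resize(im[y:y+h,x:x+w],None,fx=k,fy=k,interpolation=cv2.INTER_CUBIC)
a=c(t,150,130,90,100,4); b=c(s,195,135,100,100,4)
d=c(t,350,195,90,50*2//2,4); e=c(s,325,250,100,50,4)
cv2.imwrite("pics/crop1.png",np.vstack([np.hstack([a,b]),np.hstack([d,e])]))
E
```

```text
(no output)
```

View pics/crop1.png

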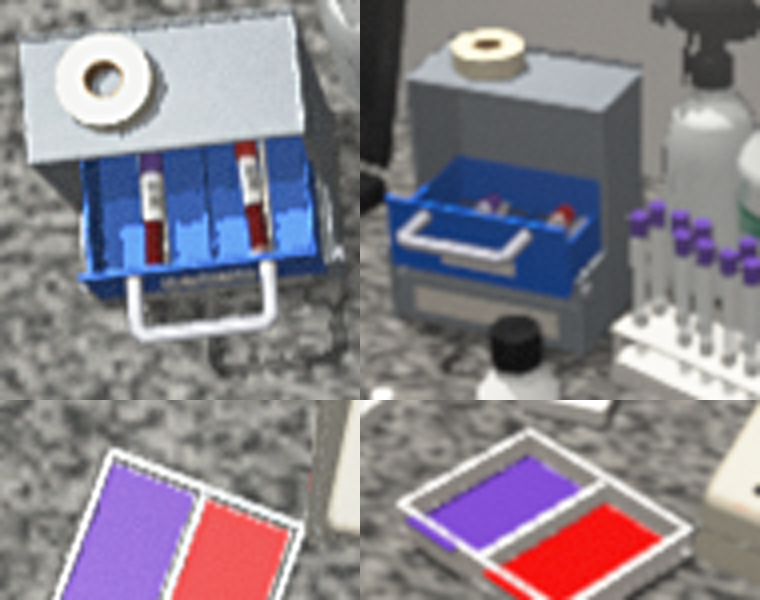

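Violet tube is in the left lane and red in the right, both with stoppers at the back. In the top view the handle ends are at (185,212.5) and (217.5,209.5); in the scene view (205.5,194.5) and (234.5,197.5). I'll triangulate these now.

```bash
cat > h.py <<'E'
import numpy as np, cv2
from rig import arm
from scipy.spatial.transform import Rotation as R
np.set_printoptions(precision=4,suppress=True)
def ray(c,p):
    K,T=c["camera_matrix"],c["T"]
    d=np.linalg.inv(K)@[p[0],p[1],1]; d=T[:3,:3]@[d[0],-d[1],-d[2]]
    return T[:3,3],d/np.linalg.norm(d)
def tri(c1,p1,c2,p2):
    A=[];b=[]
    for o,d in (ray(c1,p1),ray(c2,p2)):
        M=np.eye(3)-np.outer(d,d); A.append(M); b.append(M@o)
    x=np.linalg.lstsq(np.vstack(A),np.hstack(b),rcond=None)[0]
    return x, max(np.linalg.norm(A[i]@x-b[i]) for i in (0,1))
def onz(c,p,z):
    o,d=ray(c,p); return o+d*(z-o[2])/d[2]
def proj(c,X):
    T=c["T"]; q=T[:3,:3].T@(np.asarray(X)-T[:3,3]); q=c["camera_matrix"]@[q[0],-q[1],-q[2]]; return q[:2]/q[2]
def pose():
    s=arm.read_state(); q=s["tcp_rot"]; return np.array(s["eef_pos"]),R.from_quat([q[1],q[2],q[3],q[0]])
E
python3 - <<'E'
from h import *
t=arm.get_image("top"); s=arm.get_image("scene")
for n,a,b in [("hL",(185,212.5),(205.5,194.5)),("hR",(217.5,209.5),(234.5,197.5)),("rL",(157,170),(208.25,154.25)),("rR",(225.5,163.5),(256,162.75)),
 ("cap v",(187.5,169),(317/1e9+228,186)),("cap r",(211.5,168),(246.5,188.5))]:
    print(n,*tri(t,a,s,b))
for n,f in (("v",lambda h:(h[...,0]>120)&(h[...,0]<140)),("r",lambda h:(h[...,0]<6)|(h[...,0]>174))):
    cs=[]
    for nm,c,w in (("top",t,(350,195,90,90)),("scene",s,(325,250,90,60))):
        x,y,W,H=w; hh=cv2.cvtColor(c["image"][y:y+H,x:x+W],cv2.COLOR_BGR2HSV)
        m=(f(hh)&(hh[...,1]>110)&(hh[...,2]>90)).astype(np.uint8)
        k,l,st,ce=cv2.connectedComponentsWithStats(m); i=1+np.argmax(st[1:,4]); cs.append(ce[i]+[x,y])
        if nm=="top":
            P=np.argwhere(l==i)[:,::-1]+[x,y]; G=np.array([onz(t,p,.0045)[:2] for p in P],np.float32)
            print(n,cv2.minAreaRect(G*1000))
    print(n,*tri(t,cs[0],s,cs[1]))
for k in("hand",): print(pose()[1].as_matrix())
E
```

```text
hL [0.5017 0.2534 0.0985] 0.0003635545495294867
hR [0.517  0.1668 0.1061] 0.006977117332506622
rL [0.5855 0.3071 0.1826] 0.004084485755437571
rR [0.6112 0.1487 0.1828] 0.0033013112527484423
cap v [0.6239 0.2666 0.0672] 0.0014222293536518271
cap r [0.6299 0.2013 0.0736] 0.0033446776519558416
v ((495.82147216796875, -253.81422424316406), (57.27339172363281, 109.9175796508789), 71.36285400390625)
v [ 0.4945 -0.2529  0.0106] 0.0007098641011158836
r ((474.90008544921875, -317.96820068359375), (57.9276008605957, 113.12891387939453), 71.27104949951172)
r [ 0.4728 -0.3162  0.0112] 0.0006720308212915118
[[-0.9757  0.2189 -0.0001]
 [ 0.2189  0.9757 -0.0011]
 [-0.0001 -0.0011 -1.    ]]
```

```bash
cat >> h.py <<'E'
YAW=np.radians(9.3); H=np.array([.550,.218,.055])
def rk(x,y,z,yaw=YAW,o=H):  # rack-axes offset (m) -> world
    return o+R.from_euler('z',yaw).apply([x,y,z])
def bn(x,y,z,th):  # bin axes -> world
    return rk(x*np.cos(th)-z*np.sin(th),y,x*np.sin(th)+z*np.cos(th))
def rot(yaw,phi):  # closing axis along yaw'd y; fingers tilted forward by phi
    z=R.from_euler('z',yaw).apply([np.sin(phi),0,-np.cos(phi)]); y=R.from_euler('z',yaw).apply([0,1,0])
    return R.from_matrix(np.c_[np.cross(y,z),y,z])
def go(p,r,ref=None):
    P,Q=ref or pose()
    return np.round((p-P)/.04,2),np.round(np.degrees((r*Q.inv()).as_rotvec())/6,2)
E
python3 - <<'E'
from h import *
t=arm.get_image("top")
for n,p,z in (("bottle",(248.5,246),.12),("vial",(213,264),.058),("cup",(299,255),.055),("timer",(376,180),.023)): print(n,onz(t,p,z)[:2])
d=np.radians
a=(bn(-.020,.015,.13,0),rot(YAW,d(10)))
print("approach",*go(*a)); b=(bn(-.019,.015,.022,0),rot(YAW,d(10)))
print("insert",*go(*b,ref=a))
for i in range(1,8):
    th=.108*i; print(th,*go(bn(-.0285,.015,.022,th),rot(YAW,max(th,d(10))),ref=b))
E
```

```text
bottle [0.4258 0.0871]
vial [0.3817 0.1782]
cup [ 0.4187 -0.0369]
timer [ 0.6376 -0.2338]
approach [ 9.78 -9.5  -1.33] [-0.04 -1.68  3.65]
insert [ 0.02  0.   -2.7 ] [0. 0. 0.]
0.108 [-0.29 -0.05 -0.08] [0. 0. 0.]
0.216 [-0.33 -0.05 -0.17] [ 0.06 -0.39 -0.  ]
0.324 [-0.37 -0.06 -0.26] [ 0.23 -1.41  0.  ]
0.432 [-0.4  -0.07 -0.35] [ 0.4  -2.43  0.  ]
0.54 [-0.41 -0.07 -0.44] [ 0.56 -3.44  0.  ]
0.648 [-0.42 -0.07 -0.54] [ 0.73 -4.46 -0.  ]
0.756 [-0.42 -0.07 -0.64] [ 0.9  -5.48 -0.  ]
```

```bash
python3 -m creep '[[[2.5,-2.4,0.5],[0,-0.4,1],0],[[5,-4.8,0.5],[0,-0.8,2],0],[[7.5,-7.2,0],[0,-1.2,3],0],[[9.8,-9.5,-0.5],[0,-1.7,3.65],0],[[9.8,-9.5,-0.5],[0,-1.7,3.65],0],[[9.8,-9.5,-0.5],[0,-1.7,3.65],0],[[9.8,-9.5,-0.5],[0,-1.7,3.65],0],[[9.8,-9.5,-0.5],[0,-1.7,3.65],0],[[9.8,-9.5,-0.5],[0,-1.7,3.65],0],[[9.8,-9.5,-0.5],[0,-1.7,3.65],0],[[9.8,-9.5,-1.1],[0,-1.7,3.65],0],[[9.8,-9.5,-1.33],[0,-1.7,3.65],0]]'; python3 - <<'E'
from h import *
t=arm.get_image("top"); s=arm.get_image("scene")
def c(im,x,y,w,h,k): return cv2.resize(im[y:y+h,x:x+w],None,fx=k,fy=k,interpolation=cv2.INTER_CUBIC)
cv2.imwrite("pics/a1.png",np.hstack([c(t["image"],140,120,130,150,3),c(s["image"],180,110,130,150,3)]))
print(*go(bn(-.019,.015,.022,0),rot(YAW,np.radians(10)))); print(pose()[0],proj(t,pose()[0]))
E
```

```text
t: 1.75
eef_pos: [0.5276, 0.2305, 0.1846]
tcp_rot: [0.087, -0.082, 0.993, 0.01]
contact_force: [0.4, 0.2, 0.0]
finger_gap: 0.0007
grasp_force: 0.0
[ 0.03 -0.02 -2.69] [-0.04 -0.01 -0.02]
[0.5277 0.2305 0.1847] [188.0628 194.8493]
```

View pics/a1.png

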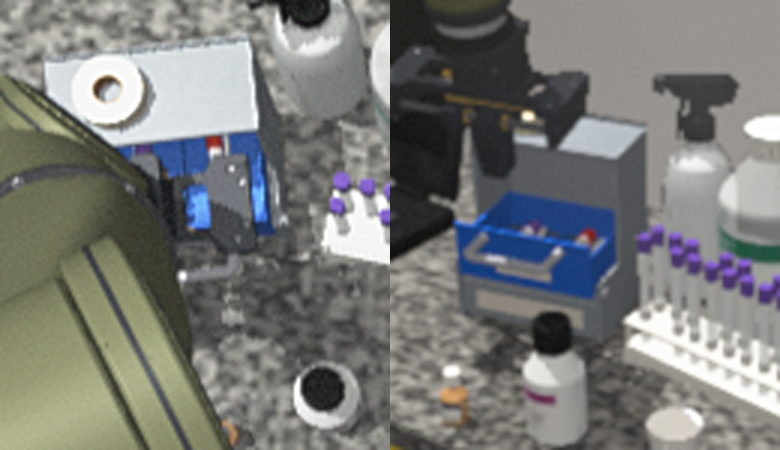

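The hand, with fingers shut, is above the handle gap (fingertips near (485,170) in the right half), and nothing has been disturbed. Next I insert behind the bar.

```bash
python3 -m creep '[[[0,0,-1],[0,0,0],0],[[0,0,-1.8],[0,0,0],0],[[0.03,-0.02,-2.3],[0,0,0],0],[[0.03,-0.02,-2.7],[0,0,0],0],[[0.03,-0.02,-2.7],[0,0,0],0]]'
```

```text
t: 2.48
eef_pos: [0.5294, 0.2298, 0.0772]
tcp_rot: [0.087, -0.082, 0.993, 0.01]
contact_force: [-0.8, 0.4, -0.9]
finger_gap: 0.0008
grasp_force: 0.8
```

```bash
python3 -m creep '[[[-0.22,-0.03,-0.02],[0,0,0],0],[[-0.29,-0.05,-0.08],[0,0,0],0],[[-0.33,-0.05,-0.17],[0.06,-0.39,0],0],[[-0.37,-0.06,-0.26],[0.23,-1.41,0],0],[[-0.4,-0.07,-0.35],[0.4,-2.43,0],0],[[-0.41,-0.07,-0.44],[0.56,-3.44,0],0],[[-0.41,-0.07,-0.44],[0.56,-3.44,0],0]]'
python3 - <<'E'
from h import *
t=arm.get_image("top"); s=arm.get_image("scene")
def c(im,x,y,w,h,k): return cv2.resize(im[y:y+h,x:x+w],None,fx=k,fy=k,interpolation=cv2.INTER_CUBIC)
cv2.imwrite("pics/a2.png",np.hstack([c(t["image"],140,120,130,150,3),c(s["image"],180,110,130,150,3)]))
for th in(.54,.65,.7,.756,.79): print(th,*go(bn(-.0285,.015,.022,th),rot(YAW,th)))
E
```

```text
t: 3.35
eef_pos: [0.5082, 0.2075, 0.0574]
tcp_rot: [0.156, -0.084, 0.984, -0.031]
contact_force: [-0.2, -0.6, 0.1]
finger_gap: 0.0005
grasp_force: 0.0
0.54 [0.12 0.49 0.06] [ 1.19 -2.06  0.12]
0.65 [ 0.11  0.49 -0.04] [ 1.36 -3.1   0.17]
0.7 [ 0.11  0.49 -0.09] [ 1.43 -3.57  0.19]
0.756 [ 0.12  0.49 -0.14] [ 1.51 -4.1   0.21]
0.79 [ 0.12  0.49 -0.17] [ 1.56 -4.42  0.23]
```

View pics/a2.png

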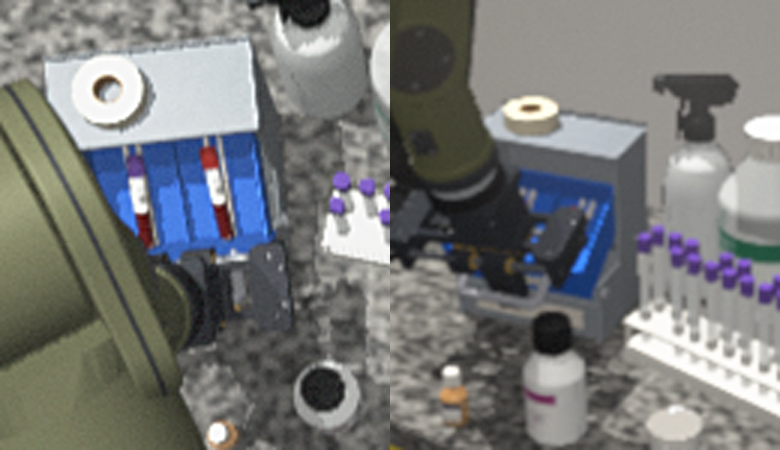

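The bin has begun to swing out and both tubes are clearly visible, but the tool fell short of the pose, perhaps because of a joint limit. I'll check the joints.

```bash
python3 - <<'E'
from h import *
s=arm.read_state(); print(np.array(s["joint_positions"]),np.array(s["tau"]),s["contact_force"],s["ft_torque"]); P,Q=pose(); print(Q.as_matrix())
E
```

```text
[-0.4413  0.8742 -0.2479  2.1816  1.9346  0.4197 -0.7487] [  2.1015 -43.875    0.4627   6.3808  -0.1021   0.5725  -1.4628] [10.3848  8.5037 -0.553 ] [ 1.7183 -1.6026  0.495 ]
[[-0.9369 -0.1588  0.3114]
 [-0.1785  0.9833 -0.0356]
 [-0.3006 -0.0889 -0.9496]]
```

```bash
python3 -m creep '[[[0,0,0],[0,0,0],0],[[0,0,0],[0,0,0],0]]'; python3 - <<'E'
from h import *
s=arm.read_state(); print(np.array(s["joint_positions"]),s["ft_torque"])
for th in(.54,.65,.756): print(th,*go(bn(-.0285,.015,.022,th),rot(YAW,th)))
E
```

```text
t: 3.7
eef_pos: [0.5076, 0.2073, 0.0569]
tcp_rot: [0.155, -0.085, 0.984, -0.032]
contact_force: [9.7, 8.1, -1.9]
finger_gap: 0.0004
grasp_force: 4.9
[-0.4419  0.8736 -0.2461  2.1799  1.9276  0.4163 -0.7427] [ 1.7    -1.3902  0.4366]
0.54 [0.12 0.49 0.06] [ 1.19 -2.08  0.13]
0.65 [ 0.11  0.49 -0.04] [ 1.36 -3.12  0.18]
0.756 [ 0.12  0.49 -0.14] [ 1.51 -4.12  0.22]
```

```bash
python3 -m creep '[[[0,0.25,0],[0.4,-0.5,0],0],[[0,0.49,0],[0.8,-1,0],0],[[0.1,0.49,0.04],[1.2,-2.1,0.1],0],[[0.1,0.49,0.04],[1.2,-2.1,0.1],0],[[0.1,0.49,0.04],[1.2,-2.1,0.1],0],[[0.1,0.49,0.04],[1.2,-2.1,0.1],0]]'; python3 - <<'E'
from h import *
s=arm.read_state(); print(np.array(s["joint_positions"]),s["contact_force"],s["ft_torque"])
for th in(.54,.65,.756): print(th,*go(bn(-.0285,.015,.022,th),rot(YAW,th)))
E
```

```text
t: 4.45
eef_pos: [0.5081, 0.2216, 0.0569]
tcp_rot: [0.263, -0.075, 0.962, 0.018]
contact_force: [4.4, -0.4, 0.4]
finger_gap: 0.0007
grasp_force: 2.0
[-0.3252  0.9808 -0.5145  2.3627  2.3304  0.9002 -1.1744] [ 4.4084 -0.3613  0.429 ] [-0.0549 -0.3965  0.0378]
0.54 [0.11 0.14 0.06] [ 0.06 -0.05  0.08]
0.65 [ 0.1   0.13 -0.04] [ 0.22 -1.09  0.08]
0.756 [ 0.1   0.13 -0.14] [ 0.38 -2.09  0.08]
```

```bash
python3 -m creep '[[[0,0.1,-0.05],[0.1,-0.5,0],0],[[0,0.1,-0.1],[0.2,-1,0],0],[[0,0.1,-0.16],[0.3,-1.5,0],0],[[0,0.1,-0.2],[0.35,-2,0],0],[[0,0.1,-0.2],[0.35,-2,0],0],[[0,0.1,-0.2],[0.35,-2,0],0]]'; python3 - <<'E'
from h import *
t=arm.get_image("top"); s=arm.get_image("scene")
def c(im,x,y,w,h,k): return cv2.resize(im[y:y+h,x:x+w],None,fx=k,fy=k,interpolation=cv2.INTER_CUBIC)
cv2.imwrite("pics/a3.png",np.hstack([c(t["image"],150,130,90,130,4),c(s["image"],190,130,100,130,4)]))
q=arm.read_state(); print(np.array(q["joint_positions"]))
for th in(.7,.756): 
    print(th,*go(bn(-.0285,.015,.022,th),rot(YAW,th)))
    for n,X in (("bar L",(-.042,.042,.045)),("bar R",(-.042,-.042,.045)),("bar0",(-.042,0,.045))):
        P=bn(*X,th); print(n,proj(t,P),proj(s,P), (proj(t,P)-[150,130])*4, (proj(s,P)-[190,130])*4+[360,0])
E
```

```text
t: 5.2
eef_pos: [0.5104, 0.2257, 0.0518]
tcp_rot: [0.368, -0.072, 0.927, 0.027]
contact_force: [4.5, -0.7, 15.1]
finger_gap: 0.0006
grasp_force: 7.0
[-0.4016  1.1496 -0.533   2.4966  2.4561  1.3834 -1.3963]
0.7 [0.04 0.03 0.04] [-0.06  0.52  0.09]
bar L [188.8996 222.4067] [203.3456 208.1771] [155.5986 369.6269] [413.3824 312.7084]
bar R [221.612  219.2628] [228.6839 213.7374] [286.4479 357.0513] [514.7355 334.9498]
bar0 [205.2667 220.8337] [215.9003 210.9322] [221.0666 363.3349] [463.6012 323.7287]
0.756 [ 0.05  0.03 -0.01] [ 0.02 -0.    0.09]
bar L [189.188  222.7556] [203.3888 209.2261] [156.7519 371.0222] [413.5553 316.9045]
bar R [221.8056 219.6203] [228.702  214.7999] [287.2224 358.4811] [514.8079 339.1995]
bar0 [205.5076 221.1869] [215.9312 211.9879] [222.0303 364.7475] [463.7248 327.9514]
```

View pics/a3.png

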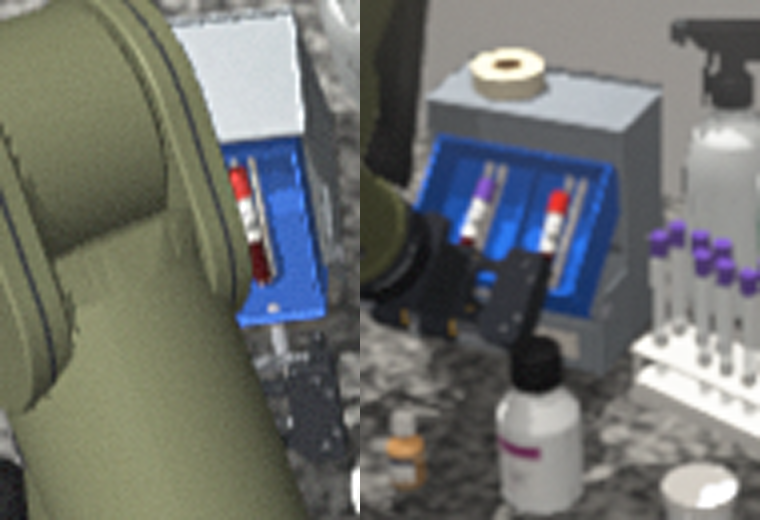

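The bin leans well forward. In the scene crop the violet stopper is at about (485,190) and the red one at about (558,202). I'll back the fingers out along the tool and clear the view.

```bash
python3 -m creep '[[[0.09,0.01,0.08],[0,0,0],0],[[-0.2,-0.04,0.45],[0,0,0],0],[[-0.5,-0.08,0.8],[0,0.2,0],0],[[-0.75,-0.12,1.15],[-0.1,0.5,0],0],[[-0.85,-0.12,2],[-0.15,1,0],0],[[-1,-0.5,3.5],[-0.2,1.2,0],0.3],[[-1,-2,4.5],[-0.2,1.2,0],0.3],[[-1,-3.5,5],[-0.2,1.2,0],0.3],[[-1,-5,5.5],[-0.2,1.2,0],0.3],[[-1,-5,5.5],[-0.2,1.2,0],0.3],[[-1,-5,5.5],[-0.2,1.2,0],0.3]]'; python3 - <<'E'
from h import *
t=arm.get_image("top"); s=arm.get_image("scene")
cv2.imwrite("pics/top4.png",t["image"]); cv2.imwrite("pics/scene4.png",s["image"])
def c(im,x,y,w,h,k): return cv2.resize(im[y:y+h,x:x+w],None,fx=k,fy=k,interpolation=cv2.INTER_CUBIC)
cv2.imwrite("pics/a4.png",np.hstack([c(t["image"],155,145,80,100,5),c(s["image"],200,130,80,100,5)]))
print(np.array(arm.read_state()["joint_positions"]))
E
```

```text
t: 6.68
eef_pos: [0.4655, 0.0244, 0.2682]
tcp_rot: [0.302, -0.073, 0.95, 0.023]
contact_force: [-0.3, 0.3, -0.7]
finger_gap: 0.0264
grasp_force: 0.0
[ 0.3119  0.4165 -0.6816  2.5387  2.4189  0.4745 -0.8907]
```

View pics/a4.png

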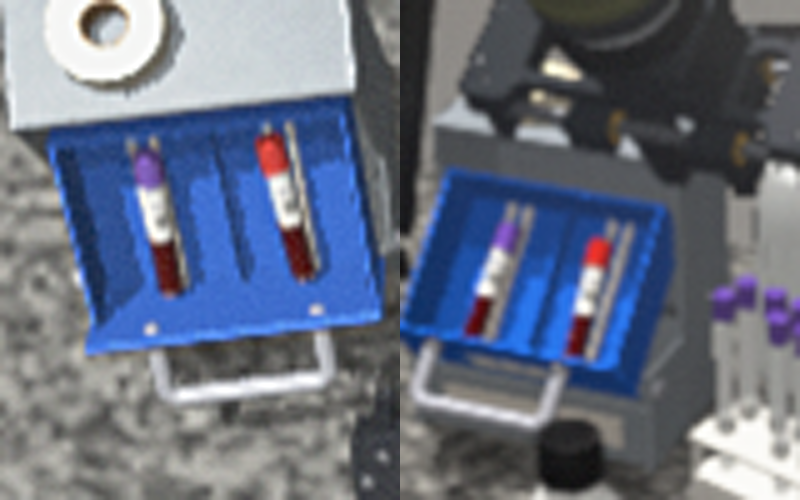

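The tubes are fully visible. In the top crop violet runs (146,148)–(172,295) and red (268,135)–(307,280). In the scene crop violet runs (509,222)–(478,333) and red (602,238)–(578,355). I'll triangulate the tube ends and the handle.

```bash
python3 - <<'E'
from h import *
t=arm.get_image("top"); s=arm.get_image("scene")
T=lambda p:(p[0]/5+155,p[1]/5+145); S=lambda p:((p[0]-400)/5+200,p[1]/5+130)
D={}
for n,a,b in (("v0",(146,148),(509,222)),("v1",(172,295),(478,333)),("r0",(268,135),(602,238)),("r1",(307,280),(578,355)),("hL",(163,400),(418,393)),("hR",(328,382),(550,422))):
    X,e=tri(t,T(a),s,S(b)); r=R.from_euler('z',-YAW).apply(X-H); D[n]=X; print(n,X,"rack",r,"err %.4f"%e)
for k in "vr":
    d=D[k+"0"]-D[k+"1"]; m=(D[k+"0"]+D[k+"1"])/2; print(k,m,np.linalg.norm(d),"pitch",np.arcsin(d[2]/np.linalg.norm(d)),"yaw",np.arctan2(d[1],d[0]))
for th in (.65,.7,.75):
  for n,X in (("v",(.043,.034,.0195)),("r",(.043,-.034,.0195)),("bar0",(-.042,0,.045))): print(th,n,bn(*X,th))
E
```

```text
v0 [0.592  0.2602 0.1238] rack [0.0482 0.0349 0.0688] err 0.0000
v1 [0.5304 0.2457 0.0798] rack [-0.0149  0.0305  0.0248] err 0.0048
r0 [0.6031 0.1996 0.1241] rack [ 0.0494 -0.0267  0.0691] err 0.0011
r1 [0.5422 0.179  0.0786] rack [-0.014  -0.0373  0.0236] err 0.0037
hL [0.478  0.2491 0.0636] rack [-0.066   0.0423  0.0086] err 0.0035
hR [0.4936 0.1653 0.0618] rack [-0.0642 -0.0429  0.0068] err 0.0044
v [0.5612 0.253  0.1018] 0.07708411605094086 pitch 0.6085405326143912 yaw 0.23111902016759409
r [0.5726 0.1893 0.1014] 0.07879269330258828 pitch 0.6164718143022243 yaw 0.3272574695310585
0.65 v [0.5666 0.2552 0.0965]
0.65 r [0.5776 0.1881 0.0965]
0.65 bar0 [0.4901 0.2082 0.0654]
0.7 v [0.5646 0.2548 0.0976]
0.7 r [0.5756 0.1877 0.0976]
0.7 bar0 [0.4897 0.2081 0.0624]
0.75 v [0.5624 0.2545 0.0986]
0.75 r [0.5734 0.1874 0.0986]
0.75 bar0 [0.4894 0.2081 0.0593]
```

```bash
python3 - <<'E'
from h import *
th=.73; r=rot(YAW,th)
a=(bn(.042,-.033,.105,th),r)
print("pre red",*go(*a)); print("in",*go(bn(.042,-.033,.014,th),r,ref=a)); print("per 10mm tool z",r.apply([0,0,.01])/.04)
E
```

```text
pre red [ 1.27  3.78 -2.67] [ 0.17 -1.08  0.03]
in [ 1.5   0.25 -1.7 ] [0. 0. 0.]
per 10mm tool z [ 0.1645  0.0269 -0.1863]
```

```bash
python3 -m creep '[[[0.4,1.2,-0.5],[0,0,0],0.24],[[0.8,2.4,-1],[0.05,-0.3,0],0.24],[[1.1,3.2,-1.6],[0.1,-0.7,0],0.24],[[1.27,3.78,-2.67],[0.17,-1.08,0.03],0.24],[[1.27,3.78,-2.67],[0.17,-1.08,0.03],0.24],[[1.27,3.78,-2.67],[0.17,-1.08,0.03],0.24],[[1.27,3.78,-2.67],[0.17,-1.08,0.03],0.24]]'; python3 - <<'E'
from h import *
th=.73; r=rot(YAW,th)
print("in",*go(bn(.042,-.033,.014,th),r),np.array(arm.read_state()["joint_positions"]))
s=arm.get_image("scene"); t=arm.get_image("top")
def c(im,x,y,w,h,k): return cv2.resize(im[y:y+h,x:x+w],None,fx=k,fy=k,interpolation=cv2.INTER_CUBIC)
cv2.imwrite("pics/a5.png",np.hstack([c(t["image"],155,145,80,100,5),c(s["image"],200,130,80,100,5)]))
E
```

```text
t: 7.75
eef_pos: [0.5187, 0.1764, 0.1653]
tcp_rot: [0.359, -0.074, 0.93, 0.028]
contact_force: [-0.9, -0.1, 0.7]
finger_gap: 0.0211
grasp_force: 0.0
in [ 1.46  0.31 -1.8 ] [0.01 0.07 0.05] [-0.1656  0.8505 -0.7138  2.5306  2.3293  1.1403 -1.1462]
```

View pics/a5.png

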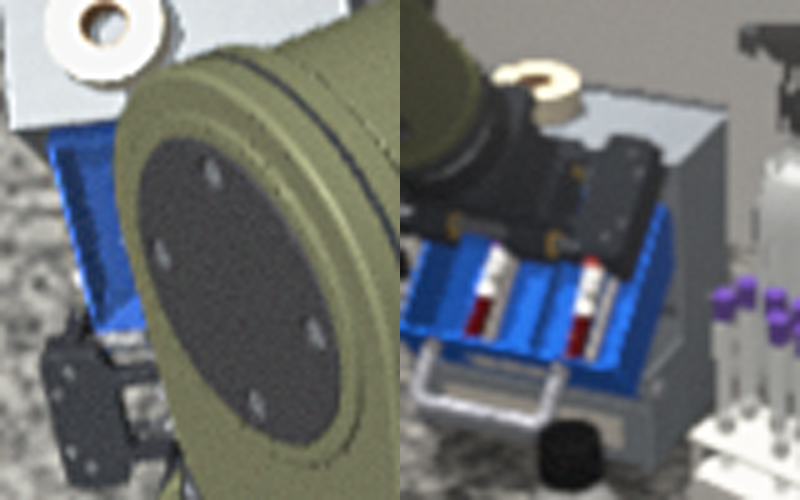

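The hand hovers above the bin mouth with the red tube in front of the fingers, near (585,300) in the right half. I'll go in most of the way and check the force.

```bash
python3 -m creep '[[[0.4,0.08,-0.5],[0,0,0],0.24],[[0.8,0.16,-1],[0,0,0],0.24],[[1.15,0.25,-1.42],[0,0,0],0.24],[[1.3,0.28,-1.62],[0,0,0],0.24],[[1.3,0.28,-1.62],[0,0,0],0.24]]'; python3 - <<'E'
from h import *
th=.73; r=rot(YAW,th)
print("in",*go(bn(.042,-.033,.014,th),r))
E
```

```text
t: 8.48
eef_pos: [0.5709, 0.1882, 0.0987]
tcp_rot: [0.358, -0.073, 0.93, 0.028]
contact_force: [-0.3, -0.1, 0.2]
finger_gap: 0.0211
grasp_force: 0.0
in [ 0.15  0.02 -0.13] [-0.    0.05  0.05]
```

```bash
python3 -m creep '[[[0.08,0.01,-0.07],[0,0,0],0.24],[[0.15,0.02,-0.14],[0,0,0],0.24],[[0.15,0.02,-0.14],[0,0,0],0.24]]'
```

```text
t: 8.85
eef_pos: [0.5774, 0.1902, 0.0937]
tcp_rot: [0.359, -0.074, 0.93, 0.029]
contact_force: [0.9, 1.8, 4.4]
finger_gap: 0.0213
grasp_force: 2.2
```

```bash
python3 -m creep '[[[0,0,0],[0,0,0],0],[[0,0,0],[0,0,0],0],[[0,0,0],[0,0,0],0],[[0,0,0],[0,0,0],0]]'
```

```text
t: 9.35
eef_pos: [0.5762, 0.1912, 0.0932]
tcp_rot: [0.358, -0.075, 0.93, 0.03]
contact_force: [-1.0, 3.0, 5.8]
finger_gap: 0.0003
grasp_force: 3.4
```

```bash
python3 -m creep '[[[-0.35,-0.06,0.4],[0,0,0],0.24],[[-1.4,-0.25,1.6],[0,0,0],0.24],[[-1.4,-2,2.6],[0,0,0],0.24],[[-1.4,-3.5,2.8],[0,0,0],0.24],[[-1.4,-4,2.8],[0,0,0],0.24]]'; python3 - <<'E'
from h import *
s=arm.get_image("scene"); t=arm.get_image("top")
def c(im,x,y,w,h,k): return cv2.resize(im[y:y+h,x:x+w],None,fx=k,fy=k,interpolation=cv2.INTER_CUBIC)
cv2.imwrite("pics/a6.png",np.hstack([c(t["image"],155,145,80,100,5),c(s["image"],200,130,80,100,5)]))
th=.73
for n,p in (("close tcp",(.5762,.1912,.0932)),):
    q=R.from_euler('z',-YAW).apply(np.array(p)-H); print(n,"bin",q[0]*np.cos(th)+q[2]*np.sin(th),q[1],-q[0]*np.sin(th)+q[2]*np.cos(th))
for y in (-.034,.034):
  for th in (.65,.73):
    print("pred tube ends",y,th,[((proj(t,bn(x,y,.0195,th))-[155,145])*5).round(),((proj(s,bn(x,y,.0195,th))-[200,130])*5+[400,0]).round()] if (x:=.001) else 0,[((proj(t,bn(.085,y,.0195,th))-[155,145])*5).round(),((proj(s,bn(.085,y,.0195,th))-[200,130])*5+[400,0]).round()])
E
```

```text
t: 9.98
eef_pos: [0.5241, 0.0462, 0.2003]
tcp_rot: [0.352, -0.076, 0.932, 0.027]
contact_force: [-0.1, -0.0, -1.0]
finger_gap: 0.0211
grasp_force: 0.0
close tcp bin 0.04151402884076484 -0.03068175331261049 0.014111535106864177
pred tube ends -0.034 0.65 [array([309., 274.]), array([570., 363.])] [array([284., 121.]), array([616., 239.])]
pred tube ends -0.034 0.73 [array([309., 277.]), array([569., 365.])] [array([284., 129.]), array([612., 237.])]
pred tube ends 0.034 0.65 [array([176., 287.]), array([469., 342.])] [array([148., 134.]), array([516., 220.])]
pred tube ends 0.034 0.73 [array([177., 290.]), array([468., 344.])] [array([147., 142.]), array([512., 217.])]
```

View pics/a6.png

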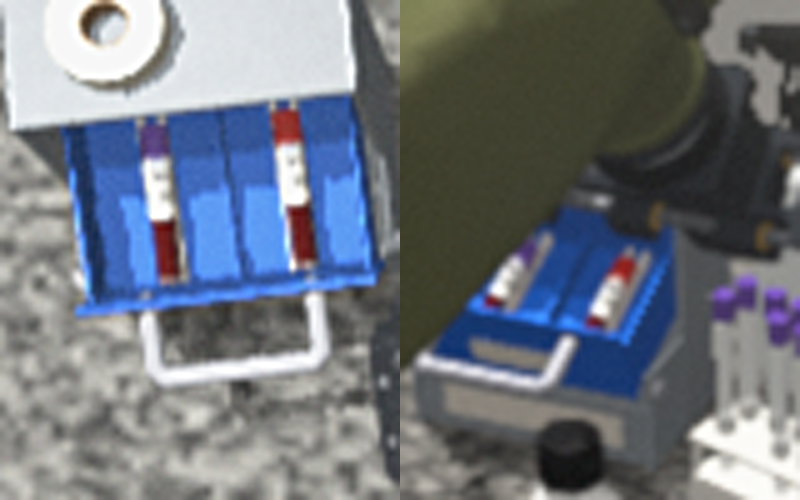

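The descent pushed the bin partly back, as the fingers landed on the tube. The handle corners are now at top crop (150,378)/(322,360) and scene crop (552,385). I'll measure the angle and the stoppers by colour.

```bash
cat >> h.py <<'E'
def stop(c,win,col):
    x,y,w,h=win; hh=cv2.cvtColor(c["image"][y:y+h,x:x+w],cv2.COLOR_BGR2HSV).astype(int)
    if col=="r": m=((hh[...,0]<8)|(hh[...,0]>172))&(hh[...,1]>120)&(hh[...,2]>150)
    else: m=(hh[...,0]>122)&(hh[...,0]<150)&(hh[...,1]>60)&(hh[...,2]>60)
    k,l,st,ce=cv2.connectedComponentsWithStats(m.astype(np.uint8))
    i=1+np.argmax(st[1:,4]); return ce[i]+[x,y],st[i,4]
def rack(X): return R.from_euler('z',-YAW).apply(X-H)
def unbin(X,th):
    q=rack(X); return np.array([q[0]*np.cos(th)+q[2]*np.sin(th),q[1],-q[0]*np.sin(th)+q[2]*np.cos(th)])
def stoppers():
    t=arm.get_image("top"); s=arm.get_image("scene"); o={}
    for c in "rv":
        try:
            a,n=stop(t,(160,155,72,60),c); b,m=stop(s,(208,155,48,55),c); X,e=tri(t,a,s,b); o[c]=X; print(c,a,n,b,m,X,"rack",rack(X),"e",round(e,4))
        except Exception as ex: print(c,"none",ex)
    return o
E
python3 - <<'E'
from h import *
import rig
o=stoppers()
t=arm.get_image("top"); s=arm.get_image("scene")
X,e=tri(t,(322/5+155,360/5+145),s,(552/5-80+200,385/5+130)); print("hR",X,rack(X),e)
for th in (.2,.3,.4,.5,.7): print(th,"hR",rack(bn(-.042,-.042,.045,th)),"stopper",rack(bn(.079,0,.0195,th)))
E
```

```text
r [211.5  172.25] 4 [243.6667 184.3333] 3 [0.611  0.1962 0.0984] rack [ 0.0566 -0.0314  0.0434] e 0.0024
v [185.4286 172.8857] 35 [225.2 180.1] 10 [0.6052 0.2624 0.0976] rack [0.0617 0.0349 0.0426] e 0.0024
hR [0.5006 0.1667 0.0828] [-0.057  -0.0426  0.0278] 0.0036483268134180503
0.2 hR [-0.0501 -0.042   0.0358] stopper [0.0736 0.     0.0348]
0.3 hR [-0.0534 -0.042   0.0306] stopper [ 0.0697 -0.      0.042 ]
0.4 hR [-0.0562 -0.042   0.0251] stopper [0.0652 0.     0.0487]
0.5 hR [-0.0584 -0.042   0.0194] stopper [ 0.06  -0.     0.055]
0.7 hR [-0.0611 -0.042   0.0074] stopper [ 0.0479 -0.      0.0658]
```

```bash
python3 - <<'E'
from h import *
r=rot(YAW,.45)
a=(bn(-.024,.005,.10,.37),r); print("pre",*go(*a)); b=(bn(-.019,.005,.022,.37),r); print("in",*go(*b,ref=a))
for th in (.37,.47,.57,.67,.76): print(th,*go(bn(-.0285,.005,.022,th),rot(YAW,max(th,.45)),ref=b))
E
```

```text
pre [-0.81  4.14 -1.48] [-0.4   2.55 -0.  ]
in [ 0.81  0.13 -1.77] [0. 0. 0.]
0.37 [-0.22 -0.04 -0.09] [0. 0. 0.]
0.47 [-0.24 -0.04 -0.17] [ 0.03 -0.19 -0.  ]
0.57 [-0.25 -0.04 -0.26] [ 0.19 -1.13 -0.  ]
0.67 [-0.25 -0.04 -0.35] [ 0.34 -2.07 -0.  ]
0.76 [-0.25 -0.04 -0.43] [ 0.48 -2.92 -0.  ]
```

```bash
python3 -m creep '[[[-0.6,0.7,0.3],[0,0,0],0],[[-0.81,2,0.3],[-0.1,0.6,0],0],[[-0.81,3.3,0],[-0.2,1.3,0],0],[[-0.81,4.14,-0.7],[-0.4,2.1,0],0],[[-0.81,4.14,-1.48],[-0.4,2.55,0],0],[[-0.81,4.14,-1.48],[-0.4,2.55,0],0],[[-0.81,4.14,-1.48],[-0.4,2.55,0],0],[[-0.81,4.14,-1.48],[-0.4,2.55,0],0]]'; python3 - <<'E'
from h import *
print(*go(bn(-.019,.005,.022,.37),rot(YAW,.45)))
E
```

```text
t: 11.28
eef_pos: [0.4915, 0.213, 0.1408]
tcp_rot: [0.224, -0.079, 0.971, 0.018]
contact_force: [0.1, -0.1, 0.6]
finger_gap: 0.0003
grasp_force: 0.0
[ 0.81  0.14 -1.81] [-0.01  0.03 -0.  ]
```

```bash
python3 -m creep '[[[0.27,0.05,-0.6],[0,0,0],0],[[0.54,0.09,-1.2],[0,0,0],0],[[0.81,0.14,-1.8],[0,0,0],0],[[0.81,0.14,-1.8],[0,0,0],0]]'
```

```text
t: 11.78
eef_pos: [0.524, 0.2173, 0.067]
tcp_rot: [0.222, -0.077, 0.972, 0.018]
contact_force: [-0.2, 0.1, 0.7]
finger_gap: 0.0003
grasp_force: 0.0
```

```bash
python3 -m creep '[[[-0.22,-0.04,-0.1],[0,0,0],0],[[-0.24,-0.04,-0.17],[0.03,-0.19,0],0],[[-0.25,-0.04,-0.26],[0.19,-1.13,0],0],[[-0.27,-0.04,-0.35],[0.34,-2.07,0],0],[[-0.3,-0.04,-0.45],[0.48,-2.9,0],0],[[-0.33,-0.04,-0.5],[0.48,-2.9,0],0],[[-0.35,-0.04,-0.5],[0.48,-2.9,0],0],[[-0.35,-0.04,-0.5],[0.48,-2.9,0],0]]'; python3 - <<'E'
from h import *
print(*go(bn(-.0285,.005,.022,.75),rot(YAW,.75)),arm.read_state()["ft_torque"])
E
```

```text
t: 12.78
eef_pos: [0.5135, 0.2171, 0.0509]
tcp_rot: [0.374, -0.072, 0.924, 0.031]
contact_force: [12.7, -0.4, 4.4]
finger_gap: 0.0
grasp_force: 5.4
[0.01 0.   0.02] [-0.06  0.18  0.06] [ 0.0113 -1.4781  0.0199]
```

```bash
python3 -m creep '[[[0.09,0.01,0.08],[0,0,0],0],[[-0.2,-0.04,0.45],[0,0,0],0],[[-0.5,-0.08,0.8],[0,0.2,0],0],[[-0.75,-0.12,1.15],[-0.1,0.5,0],0],[[-0.85,-0.12,2],[-0.15,1,0],0],[[-1,-0.5,3.5],[-0.2,1.2,0],0.3],[[-1,-2,4.5],[-0.2,1.2,0],0.3],[[-1,-3.5,5],[-0.2,1.2,0],0.3],[[-1,-4.8,5.5],[-0.2,1.2,0],0.3],[[-1,-4.8,5.5],[-0.2,1.2,0],0.3]]'; python3 - <<'E'
from h import *
o=stoppers()
for k in o: print(k,unbin(o[k],.74))
r=rot(YAW,.74)
t=arm.get_image("top"); s=arm.get_image("scene"); cv2.imwrite("pics/t7.png",t["image"]);cv2.imwrite("pics/s7.png",s["image"])
for th in (.65,.7,.75): print(th,rack(bn(.079,0,.0195,th)))
def c(im,x,y,w,h,k): return cv2.resize(im[y:y+h,x:x+w],None,fx=k,fy=k,interpolation=cv2.INTER_CUBIC)
cv2.imwrite("pics/a7.png",np.hstack([c(t["image"],155,145,80,100,5),c(s["image"],200,130,80,100,5)]))
E
```

```text
t: 14.02
eef_pos: [0.4685, 0.0179, 0.2678]
tcp_rot: [0.309, -0.072, 0.948, 0.022]
contact_force: [0.1, 0.3, -0.1]
finger_gap: 0.0265
grasp_force: 0.0
r [210.8077 175.8462] 26 [240.8  180.25] 20 [0.595  0.1934 0.1204] rack [ 0.0404 -0.0316  0.0654] e 0.0018
v [184.0667 178.3333] 45 [220.5172 176.7931] 29 [0.584  0.2602 0.1191] rack [0.0404 0.0361 0.0641] e 0.0007
r [ 0.074  -0.0316  0.021 ]
v [0.0731 0.0361 0.0201]
0.65 [0.0511 0.     0.0633]
0.7 [ 0.0479 -0.      0.0658]
0.75 [ 0.0445 -0.      0.0681]
```

```bash
python3 - <<'E'
from h import *
r=rot(YAW,.74); print(*go(bn(.040,-.0325,.105,.74),r))
E
```

```text
[ 1.12  3.82 -2.7 ] [ 0.15 -1.03 -0.02]
```

```bash
python3 -m creep '[[[0.4,1.2,-0.5],[0,0,0],0.24],[[0.8,2.4,-1],[0.05,-0.3,0],0.24],[[1,3.2,-1.6],[0.1,-0.7,0],0.24],[[1.12,3.82,-2.7],[0.15,-1.05,0],0.24],[[1.12,3.82,-2.7],[0.15,-1.05,0],0.24],[[1.12,3.82,-2.7],[0.15,-1.05,0],0.24],[[1.12,3.82,-2.7],[0.15,-1.05,0],0.24]]'; python3 - <<'E'
from h import *
r=rot(YAW,.74); print(*go(bn(.040,-.0325,.021,.74),r),unbin(pose()[0],.74))
E
```

```text
t: 15.1
eef_pos: [0.5156, 0.1768, 0.1624]
tcp_rot: [0.364, -0.075, 0.928, 0.028]
contact_force: [-0.4, -0.8, 0.2]
finger_gap: 0.0211
grasp_force: 0.0
[ 1.37  0.29 -1.62] [0.   0.06 0.02] [ 0.0424 -0.0351  0.1067]
```

```bash
python3 -m creep '[[[0.5,0.1,-0.6],[0,0,0],0.24],[[1,0.2,-1.18],[0,0,0],0.24],[[1.37,0.29,-1.62],[0,0,0],0.24],[[1.37,0.29,-1.62],[0,0,0],0.24]]'; python3 - <<'E'
from h import *
r=rot(YAW,.74); print(*go(bn(.040,-.0325,.0135,.74),r),unbin(pose()[0],.74))
E
```

```text
t: 15.6
eef_pos: [0.5713, 0.187, 0.0965]
tcp_rot: [0.363, -0.073, 0.929, 0.027]
contact_force: [-1.0, 0.8, -0.0]
finger_gap: 0.021
grasp_force: 0.0
[ 0.1   0.06 -0.11] [0.01 0.05 0.06] [ 0.0398 -0.0341  0.0198]
```

```bash
python3 -m creep '[[[0,0.03,0],[0,0,0],0.2],[[0,0.03,0],[0,0,0],0.2]]'; python3 -m creep '[[[0.05,0.01,-0.06],[0,0,0],0.2],[[0.1,0.02,-0.11],[0,0,0],0.2],[[0.1,0.02,-0.11],[0,0,0],0.2]]'; python3 - <<'E'
from h import *
print(unbin(pose()[0],.74))
E
```

```text
t: 15.85
eef_pos: [0.5696, 0.1902, 0.0964]
tcp_rot: [0.362, -0.075, 0.929, 0.029]
contact_force: [-0.7, -0.4, -0.5]
finger_gap: 0.0175
grasp_force: 0.0
t: 16.23
eef_pos: [0.5737, 0.1909, 0.0902]
tcp_rot: [0.362, -0.075, 0.929, 0.028]
contact_force: [-0.0, -0.2, -0.5]
finger_gap: 0.0175
grasp_force: 0.0
[ 0.0378 -0.0305  0.0132]
```

```bash
python3 -m creep '[[[0,0,0],[0,0,0],0],[[0,0,0],[0,0,0],0],[[0,0,0],[0,0,0],0]]'
```

```text
t: 16.6
eef_pos: [0.5736, 0.191, 0.0904]
tcp_rot: [0.362, -0.075, 0.929, 0.029]
contact_force: [0.1, 0.1, -0.2]
finger_gap: 0.0148
grasp_force: 30.0
```

```bash
python3 -m creep '[[[-0.25,-0.04,0.28],[0,0,0],0],[[-0.75,-0.12,0.84],[0,0,0],0],[[-1.48,-0.24,1.68],[0,0,0],0],[[-1.7,-0.5,2.8],[0,0,0],0],[[-1.7,-1.5,3.6],[0,0,0],0],[[-1.7,-1.5,3.6],[0,0,0],0]]'; python3 - <<'E'
from h import *
Y=np.radians(-18.6); print(*go(np.array([.4745,-.3175,.10]),rot(Y,0)),np.array(arm.read_state()["joint_positions"]))
E
```

```text
t: 17.35
eef_pos: [0.5052, 0.1267, 0.2366]
tcp_rot: [0.363, -0.074, 0.928, 0.026]
contact_force: [-0.6, 0.3, 0.1]
finger_gap: 0.0147
grasp_force: 30.0
[ -0.77 -11.1   -3.42] [ 0.65  7.16 -4.4 ] [ 0.2581  0.8671 -1.3655  2.5531  1.9777  1.3114 -0.7202]
```

```bash
python3 -m creep '[[[0,-1,0],[0.1,1.2,-0.7],0],[[0,-2.2,0],[0.2,2.4,-1.4],0],[[-0.2,-3.6,0],[0.3,3.6,-2.2],0],[[-0.3,-5,0],[0.4,4.8,-2.9],0],[[-0.5,-6.5,0],[0.5,6,-3.6],0],[[-0.6,-8,0],[0.65,7.16,-4.4],0],[[-0.7,-9.5,-0.5],[0.65,7.16,-4.4],0],[[-0.77,-11.1,-1],[0.65,7.16,-4.4],0],[[-0.77,-11.1,-2],[0.65,7.16,-4.4],0],[[-0.77,-11.1,-2],[0.65,7.16,-4.4],0],[[-0.77,-11.1,-2],[0.65,7.16,-4.4],0],[[-0.77,-11.1,-2],[0.65,7.16,-4.4],0]]'; python3 - <<'E'
from h import *
Y=np.radians(-18.6); print(*go(np.array([.4745,-.3175,.04]),rot(Y,0)),np.array(arm.read_state()["joint_positions"]))
E
```

```text
t: 18.85
eef_pos: [0.4762, -0.3117, 0.1564]
tcp_rot: [0.0, 0.16, 0.987, 0.003]
contact_force: [0.1, -1.3, -0.4]
finger_gap: 0.0146
grasp_force: 30.0
[-0.04 -0.15 -2.91] [-0.05  0.01 -0.03] [ 1.0916  0.9855 -1.1512  1.7873  1.0157  1.1005  0.8177]
```

```bash
python3 - <<'E'
from h import *
t=arm.get_image("top")
for n,p in (("dev",(430,232)),("orangeTL",(443,258)),("orangeBL",(446,285)),("tuberackR",(341,218)),("tubeTopR",(337,196))):
    print(n,[onz(t,p,z)[:2].round(3).tolist() for z in (0,.06,.12)])
E
```

```text
dev [[0.509, -0.386], [0.498, -0.367], [0.488, -0.348]]
orangeTL [[0.441, -0.42], [0.434, -0.399], [0.427, -0.379]]
orangeBL [[0.371, -0.428], [0.367, -0.406], [0.364, -0.385]]
tuberackR [[0.532, -0.146], [0.52, -0.139], [0.509, -0.132]]
tubeTopR [[0.592, -0.133], [0.577, -0.126], [0.563, -0.12]]
```

```bash
python3 -m creep '[[[-0.2,-0.1,-1],[-0.05,0,-0.03],0],[[-0.25,-0.1,-2.2],[-0.05,0,-0.03],0],[[-0.25,-0.1,-3],[-0.05,0,-0.03],0],[[-0.25,-0.1,-3],[-0.05,0,-0.03],0]]'; python3 - <<'E'
from h import *
Y=np.radians(-18.6); print(*go(np.array([.4660,-.3145,.008]),rot(Y,0)))
E
```

```text
t: 19.4
eef_pos: [0.464, -0.3165, 0.0335]
tcp_rot: [-0.002, 0.163, 0.987, 0.001]
contact_force: [-0.2, 0.5, 0.9]
finger_gap: 0.0149
grasp_force: 30.0
[ 0.05  0.05 -0.64] [-0.02 -0.04  0.02]
```

```bash
python3 -m creep '[[[0.05,0.05,-0.3],[0,0,0],0],[[0.05,0.05,-0.64],[0,0,0],0],[[0.05,0.05,-0.64],[0,0,0],0]]'
```

```text
t: 19.77
eef_pos: [0.4694, -0.315, 0.0102]
tcp_rot: [0.002, 0.163, 0.987, 0.0]
contact_force: [1.8, -1.0, 2.4]
finger_gap: 0.0145
grasp_force: 30.0
```

```bash
python3 -m creep '[[[0,0,0],[0,0,0],0.26],[[0,0,0],[0,0,0],0.26],[[0,0,0.6],[0,0,0],0.26],[[0,0,1.8],[0,0,0],0.26],[[0,0,3.2],[0,0,0],0.26],[[0,0.3,4.7],[0,0,0],0.26],[[0,0.5,5.2],[0,0,0],0.26],[[0,0.5,5.2],[0,0,0],0.26]]'; python3 - <<'E'
from h import *
o=stoppers()
for k in o: print(k,unbin(o[k],.74))
t=arm.get_image("top"); s=arm.get_image("scene")
a,n=stop(t,(150,150,90,70),"r");print("red in bin?",n)
print(*go(bn(.040,.036,.105,.74),rot(YAW,.74)))
cv2.imwrite("pics/t8.png",t["image"]);cv2.imwrite("pics/s8.png",s["image"])
# dark pixels on red floor
for nm,c,w in (("top",t,(385,215,42,55)),("scene",s,(355,270,52,40))):
    x,y,W,H2=w; hh=cv2.cvtColor(c["image"][y:y+H2,x:x+W],cv2.COLOR_BGR2HSV); m=((hh[...,0]<10)|(hh[...,0]>170))&(hh[...,1]>120)&(hh[...,2]<150); P=np.argwhere(m)[:,::-1]+[x,y]; print(nm,len(P),P.mean(0) if len(P) else "")
    if nm=="top" and len(P): print(onz(t,P.mean(0),.012))
E
```

```text
t: 20.78
eef_pos: [0.4671, -0.2949, 0.2176]
tcp_rot: [-0.0, 0.163, 0.987, -0.0]
contact_force: [-0.5, -1.5, -0.1]
finger_gap: 0.0229
grasp_force: 0.0
r none attempt to get argmax of an empty sequence
v none attempt to get argmax of an empty sequenceTraceback (most recent call last):
  File "<stdin>", line 5, in <module>
  File "h.py", line 37, in stop
    i=1+np.argmax(st[1:,4]); return ce[i]+[x,y],st[i,4]
        ~~~~~~~~~^^^^^^^^^^
    return _wrapfunc(a, 'argmax', axis=axis, out=out, **kwds)
    return bound(*args, **kwds)
ValueError: attempt to get argmax of an empty sequence
```

```bash
python3 - <<'E'
from h import *
print(*go(np.array([.4685,.018,.268]),rot(YAW,.63)),np.array(arm.read_state()["joint_positions"]))
E
```

```text
[0.07 7.84 1.33] [-0.51 -6.1   4.53] [ 1.1067  0.8895 -1.1983  1.7852  0.9122  1.1519  0.8443]
```

```bash
python3 -m creep '[[[0,1,1],[0,-0.7,0.5],0.24],[[0,2.3,1.3],[-0.1,-1.5,1.1],0.24],[[0,3.6,1.33],[-0.2,-2.5,1.9],0.24],[[0,5,1.33],[-0.3,-3.6,2.7],0.24],[[0.05,6.4,1.33],[-0.4,-4.8,3.6],0.24],[[0.07,7.84,1.33],[-0.5,-6.1,4.5],0.24],[[0.07,7.84,1.33],[-0.5,-6.1,4.5],0.24],[[0.07,7.84,1.33],[-0.5,-6.1,4.5],0.24],[[0.07,7.84,1.33],[-0.5,-6.1,4.5],0.24]]'; python3 - <<'E'
from h import *
o=stoppers()
for k in o: print(k,unbin(o[k],.74))
t=arm.get_image("top"); s=arm.get_image("scene")
print(np.array(arm.read_state()["joint_positions"]),*go(bn(.040,.036,.105,.74),rot(YAW,.74)))
for nm,c,w in (("top",t,(385,215,42,55)),("scene",s,(355,270,52,40))):
    x,y,W,H2=w; hh=cv2.cvtColor(c["image"][y:y+H2,x:x+W],cv2.COLOR_BGR2HSV); m=((hh[...,0]<10)|(hh[...,0]>170))&(hh[...,1]>120)&(hh[...,2]<150); P=np.argwhere(m)[:,::-1]+[x,y]; print(nm,len(P),P.mean(0) if len(P) else "")
    if nm=="top" and len(P): print(onz(t,P.mean(0),.012))
def c(im,x,y,w,h,k): return cv2.resize(im[y:y+h,x:x+w],None,fx=k,fy=k,interpolation=cv2.INTER_CUBIC)
a=np.hstack([c(t["image"],155,145,80,70,5),c(s["image"],200,140,80,70,5)]); b=np.hstack([c(t["image"],350,200,100,60,4),c(s["image"],325,255,100,60,4)])
cv2.imwrite("pics/a8.png",np.vstack([a,b]))
E
```

```text
t: 22.1
eef_pos: [0.4696, 0.0177, 0.2692]
tcp_rot: [0.309, -0.075, 0.948, 0.026]
contact_force: [0.2, 0.4, -0.2]
finger_gap: 0.0209
grasp_force: 0.0
r none attempt to get argmax of an empty sequence
v [183.725 176.475] 40 [221.375  177.2917] 24 [0.5903 0.2626 0.114 ] rack [0.047  0.0375 0.059 ] e 0.001
v [0.0745 0.0375 0.0119]
[ 0.7023  0.6396 -1.3637  2.5272  1.9243  0.8123 -0.4138] [ 0.84  5.74 -2.76] [ 0.15 -1.01  0.04]
top 49 [403.0612 249.102 ]
[ 0.4564 -0.3113  0.012 ]
scene 58 [379.2414 290.3966]
```

```bash
python3 - <<'E'
from h import *
print(*go(bn(.039,.0365,.105,.63),rot(YAW,.65)))
E
```

```text
[ 1.1   5.8  -2.68] [ 0.01 -0.16  0.04]
```

```bash
python3 -m creep '[[[0.3,1.4,-0.3],[0,0,0],0.24],[[0.6,2.8,-0.6],[0,0,0],0.24],[[0.8,4.2,-1],[0,0,0],0.24],[[1,5.4,-1.7],[0,-0.1,0],0.24],[[1.1,5.8,-2.68],[0,-0.16,0.04],0.24],[[1.1,5.8,-2.68],[0,-0.16,0.04],0.24],[[1.1,5.8,-2.68],[0,-0.16,0.04],0.24],[[1.1,5.8,-2.68],[0,-0.16,0.04],0.24]]'; python3 - <<'E'
from h import *
print(*go(bn(.039,.0365,.021,.63),rot(YAW,.65)),unbin(pose()[0],.63),np.array(arm.read_state()["joint_positions"]))
E
```

```text
t: 23.3
eef_pos: [0.5145, 0.2493, 0.1648]
tcp_rot: [0.319, -0.077, 0.944, 0.026]
contact_force: [0.2, 0.0, 0.0]
finger_gap: 0.0208
grasp_force: 0.0
[ 1.21  0.2  -1.75] [ 0.01  0.02 -0.01] [0.0405 0.0366 0.1064] [-0.0681  0.9829 -1.1664  2.3554  1.9516  1.297  -0.7723]
```

```bash
python3 -m creep '[[[0.4,0.07,-0.6],[0,0,0],0.24],[[0.8,0.13,-1.2],[0,0,0],0.24],[[1.21,0.2,-1.75],[0,0,0],0.24],[[1.21,0.2,-1.75],[0,0,0],0.24]]'; python3 - <<'E'
from h import *
print(*go(bn(.039,.0365,.0135,.63),rot(YAW,.65)),unbin(pose()[0],.63))
E
```

```text
t: 23.8
eef_pos: [0.5632, 0.2567, 0.0931]
tcp_rot: [0.318, -0.077, 0.945, 0.025]
contact_force: [0.3, -0.1, -0.6]
finger_gap: 0.0215
grasp_force: 0.0
[ 0.1   0.03 -0.1 ] [0.02 0.   0.01] [0.038  0.0361 0.0194]
```

```bash
python3 -m creep '[[[0,0.01,0],[0,0,0],0.2],[[0,0.01,0],[0,0,0],0.2],[[0.05,0.02,-0.05],[0,0,0],0.2],[[0.1,0.02,-0.11],[0,0,0],0.2],[[0.1,0.02,-0.11],[0,0,0],0.2]]'
```

```text
t: 24.42
eef_pos: [0.5661, 0.2592, 0.0883]
tcp_rot: [0.318, -0.078, 0.945, 0.026]
contact_force: [-0.3, 0.3, 0.8]
finger_gap: 0.0177
grasp_force: 0.0
```

```bash
python3 -m creep '[[[0,0,0],[0,0,0],0],[[0,0,0],[0,0,0],0],[[0,0,0],[0,0,0],0]]'
```

```text
t: 24.8
eef_pos: [0.566, 0.2594, 0.0885]
tcp_rot: [0.318, -0.078, 0.944, 0.026]
contact_force: [-1.3, 0.5, -1.1]
finger_gap: 0.0146
grasp_force: 29.9
```

```bash
python3 -m creep '[[[-0.22,-0.04,0.3],[0,0,0],0],[[-0.67,-0.11,0.9],[0,0,0],0],[[-1.34,-0.22,1.79],[0,0,0],0],[[-1.4,-0.6,2.9],[0,0,0],0],[[-1.4,-1.7,3.7],[0,0,0],0],[[-1.4,-3,3.8],[0,0,0],0],[[-1.4,-3,3.8],[0,0,0],0]]'; python3 - <<'E'
from h import *
Y=np.radians(-18.6); print(*go(np.array([.4865,-.2507,.155]),rot(Y,0)),np.array(arm.read_state()["joint_positions"]))
E
```

```text
t: 25.68
eef_pos: [0.5091, 0.1336, 0.2407]
tcp_rot: [0.318, -0.076, 0.945, 0.022]
contact_force: [1.2, 0.1, -0.4]
finger_gap: 0.0145
grasp_force: 30.0
[-0.57 -9.61 -2.14] [ 0.57  6.23 -4.48] [ 0.2805  0.7681 -1.2785  2.4399  1.8833  1.0712 -0.5837]
```

```bash
python3 -m creep '[[[0,-1,0],[0.1,1,-0.7],0],[[0,-2.2,0],[0.2,2,-1.4],0],[[-0.2,-3.6,0],[0.3,3.1,-2.2],0],[[-0.3,-5,0],[0.4,4.2,-3],0],[[-0.4,-6.4,0],[0.5,5.3,-3.8],0],[[-0.5,-7.8,0],[0.57,6.23,-4.48],0],[[-0.57,-9,-0.5],[0.57,6.23,-4.48],0],[[-0.57,-9.6,-1.2],[0.57,6.23,-4.48],0],[[-0.57,-9.6,-2.1],[0.57,6.23,-4.48],0],[[-0.57,-9.6,-2.1],[0.57,6.23,-4.48],0],[[-0.57,-9.6,-2.1],[0.57,6.23,-4.48],0]]'; python3 - <<'E'
from h import *
Y=np.radians(-18.6); print(*go(np.array([.4865,-.2507,.035]),rot(Y,0)))
E
```

```text
t: 27.05
eef_pos: [0.4884, -0.2432, 0.1579]
tcp_rot: [0.002, 0.16, 0.987, 0.004]
contact_force: [0.1, 0.6, 0.3]
finger_gap: 0.0146
grasp_force: 30.0
[-0.05 -0.19 -3.07] [-0.06  0.05 -0.04]
```

```bash
python3 -m creep '[[[-0.05,-0.17,-1],[-0.05,0.03,-0.03],0],[[-0.05,-0.17,-2.2],[-0.05,0.03,-0.03],0],[[-0.05,-0.17,-3],[-0.05,0.03,-0.03],0],[[-0.05,-0.17,-3],[-0.05,0.03,-0.03],0]]'; python3 - <<'E'
from h import *
Y=np.radians(-18.6); print(*go(np.array([.4865,-.2507,.008]),rot(Y,0)))
E
```

```text
t: 27.55
eef_pos: [0.4852, -0.2508, 0.0364]
tcp_rot: [-0.001, 0.162, 0.987, 0.001]
contact_force: [0.0, -0.1, 0.3]
finger_gap: 0.0149
grasp_force: 30.0
[ 0.03  0.   -0.71] [-0.02 -0.01  0.01]
```

```bash
python3 -m creep '[[[0.03,0,-0.35],[0,0,0],0],[[0.03,0,-0.66],[0,0,0],0],[[0.03,0,-0.68],[0,0,0],0],[[0.03,0,-0.68],[0,0,0],0]]'
```

```text
t: 28.05
eef_pos: [0.4866, -0.2514, 0.0096]
tcp_rot: [0.0, 0.163, 0.987, 0.001]
contact_force: [-0.7, -0.9, -0.9]
finger_gap: 0.0151
grasp_force: 30.0
```

```bash
python3 -m creep '[[[0,0,-0.05],[0,0,0],0],[[0,0,-0.05],[0,0,0],0.26],[[0,0,-0.05],[0,0,0],0.26],[[0,0,0.6],[0,0,0],0.26],[[0,0,1.8],[0,0,0],0.26],[[0,0,3.2],[0,0,0],0.26],[[0,0,4.7],[0,0,0],0.26],[[0,0.5,5.5],[0,0,0],0.26],[[0,1,5.8],[0,0,0],0.26]]'; python3 - <<'E'
from h import *
print(*go(np.array([.4685,.018,.268]),rot(YAW,.4)))
E
```

```text
t: 29.18
eef_pos: [0.4871, -0.2107, 0.2431]
tcp_rot: [0.001, 0.163, 0.987, 0.0]
contact_force: [0.7, 0.1, 0.4]
finger_gap: 0.0231
grasp_force: 0.0
[-0.47  5.72  0.62] [-0.32 -3.82  4.61]
```

```bash
python3 -m creep '[[[0,1,0.4],[0,-0.7,0.8],0],[[-0.1,2.2,0.6],[-0.1,-1.5,1.7],0],[[-0.2,3.5,0.6],[-0.2,-2.3,2.7],0],[[-0.4,4.8,0.6],[-0.3,-3.1,3.7],0],[[-0.47,5.72,0.6],[-0.32,-3.8,4.6],0],[[-0.47,5.72,0.6],[-0.32,-3.8,4.6],0],[[-0.47,5.72,0.6],[-0.32,-3.8,4.6],0]]'; python3 - <<'E'
from h import *
t=arm.get_image("top"); s=arm.get_image("scene")
def c(im,x,y,w,h,k): return cv2.resize(im[y:y+h,x:x+w],None,fx=k,fy=k,interpolation=cv2.INTER_CUBIC)
a=np.hstack([c(t["image"],155,145,80,70,5),c(s["image"],200,140,80,70,5)]); b=np.hstack([c(t["image"],350,195,80,50,5),c(s["image"],325,258,80,50,5)])
b=np.hstack([c(t["image"],350,203,80,48,5),c(s["image"],330,260,80,48,5)])
cv2.imwrite("pics/a9.png",np.vstack([a,b]))
E
```

```text
t: 30.05
eef_pos: [0.4674, 0.0168, 0.2646]
tcp_rot: [0.195, -0.079, 0.978, 0.016]
contact_force: [0.9, -0.2, -0.9]
finger_gap: 0.0004
grasp_force: 0.0
```

View pics/a9.png

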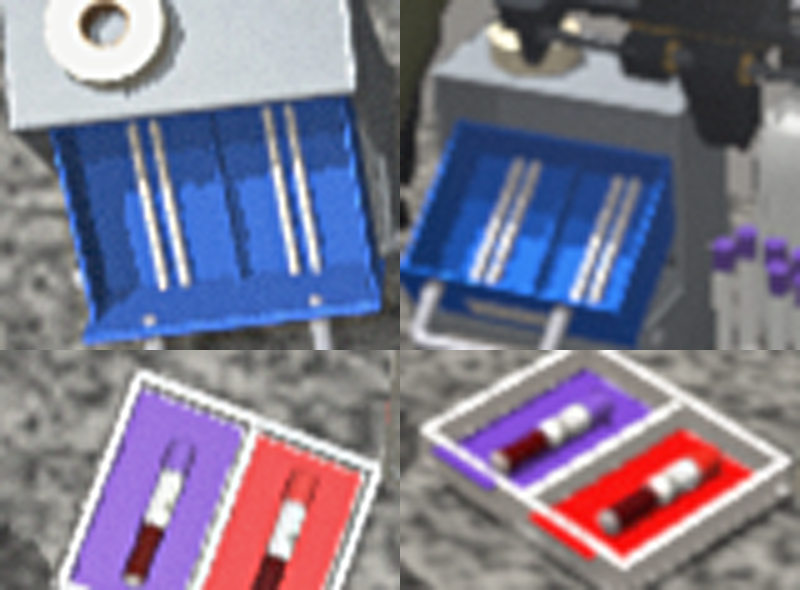

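Both tubes lie flat in their matching compartments: violet near (160,510) and red near (285,545) in the lower left crop. The bin is empty and still out. Next I'll hook into the handle gap and push the panel home.

```bash
python3 - <<'E'
from h import *
a=(bn(-.022,.005,.105,.64),rot(YAW,.62)); b=(bn(-.021,.005,.028,.64),rot(YAW,.62))
print(*go(*a)); print(*go(*b,ref=a))
for th in (.64,.54,.44,.34,.24,.14,.04,-.05): print(th,*go(bn(-.010,.005,.028,th),rot(YAW,max(th,.1)),ref=b))
E
```

```text
[ 0.05  4.84 -3.47] [ 0.34 -2.13  0.03]
[ 1.15  0.19 -1.53] [0. 0. 0.]
0.64 [0.22 0.04 0.16] [ 0.03 -0.19  0.  ]
0.54 [0.26 0.04 0.22] [-0.12  0.75  0.  ]
0.44 [0.31 0.05 0.28] [-0.28  1.7   0.  ]
0.34 [0.37 0.06 0.33] [-0.43  2.64  0.  ]
0.24 [0.42 0.07 0.37] [-0.59  3.58  0.  ]
0.14 [0.49 0.08 0.41] [-0.74  4.52  0.  ]
0.04 [0.55 0.09 0.44] [-0.8  4.9 -0. ]
-0.05 [0.62 0.1  0.46] [-0.8  4.9 -0. ]
```

```bash
python3 -m creep '[[[0,1.4,0],[0,0,0],0],[[0,2.8,0],[0.1,-0.5,0],0],[[0.05,4,-0.5],[0.2,-1,0],0],[[0.05,4.84,-1.5],[0.34,-2.1,0],0],[[0.05,4.84,-2.8],[0.34,-2.13,0],0],[[0.05,4.84,-3.47],[0.34,-2.13,0],0],[[0.05,4.84,-3.47],[0.34,-2.13,0],0],[[0.05,4.84,-3.47],[0.34,-2.13,0],0]]'; python3 - <<'E'
from h import *
print(*go(bn(-.021,.005,.028,.64),rot(YAW,.62)))
E
```

```text
t: 31.15
eef_pos: [0.4705, 0.2105, 0.1274]
tcp_rot: [0.305, -0.076, 0.949, 0.024]
contact_force: [-1.0, -1.1, 0.4]
finger_gap: 0.0007
grasp_force: 0.0
[ 1.14  0.18 -1.56] [-0.    0.02  0.03]
```

```bash
python3 -m creep '[[[0.38,0.06,-0.52],[0,0,0],0],[[0.76,0.12,-1.04],[0,0,0],0],[[1.14,0.18,-1.56],[0,0,0],0],[[1.14,0.18,-1.56],[0,0,0],0]]'
```

```text
t: 31.65
eef_pos: [0.5172, 0.2169, 0.0653]
tcp_rot: [0.306, -0.075, 0.949, 0.024]
contact_force: [-0.0, -0.2, -0.2]
finger_gap: 0.0001
grasp_force: 0.0
```

```bash
python3 -m creep '[[[0.22,0.04,0.16],[0,0,0],0],[[0.26,0.04,0.22],[-0.12,0.75,0],0],[[0.31,0.05,0.28],[-0.28,1.7,0],0],[[0.37,0.06,0.33],[-0.43,2.64,0],0],[[0.42,0.07,0.37],[-0.59,3.58,0],0],[[0.49,0.08,0.41],[-0.74,4.52,0],0],[[0.5,0.08,0.42],[-0.8,4.9,0],0],[[0.5,0.08,0.42],[-0.8,4.9,0],0]]'; python3 - <<'E'
from h import *
print(*go(bn(-.010,.005,.028,0),rot(YAW,.1)),arm.read_state()["contact_force"],rack(pose()[0]))
E
```

```text
t: 32.65
eef_pos: [0.5311, 0.2215, 0.0828]
tcp_rot: [0.048, -0.082, 0.995, 0.004]
contact_force: [-10.9, -2.4, 6.2]
finger_gap: 0.0001
grasp_force: 5.4
[ 0.2 -0.   0. ] [ 0.   -0.04 -0.02] [-10.8868  -2.3604   6.2076] [-0.0181  0.0065  0.0278]
```

```bash
python3 -m creep '[[[0.05,0.01,0.03],[0,0,0],0],[[0.1,0.02,0.05],[0,0,0],0],[[0.15,0.03,0.05],[0,0,0],0],[[0.15,0.03,0.05],[0,0,0],0]]'; python3 - <<'E'
from h import *
print(arm.read_state()["contact_force"],rack(pose()[0]))
t=arm.get_image("top"); s=arm.get_image("scene")
for i,(n,c) in enumerate((("top",t),("scene",s))):
    ref=cv2.imread(f"pics/{n}0.png"); x,y,w,h=((160,150,80,70),(195,150,70,60))[i]
    P=np.argwhere(cv2.absdiff(ref,c["image"])[y:y+h,x:x+w].max(2)>40); print(n,len(P))
E
```

```text
t: 33.15
eef_pos: [0.5314, 0.2214, 0.083]
tcp_rot: [0.043, -0.084, 0.996, 0.003]
contact_force: [-20.1, -4.2, 3.7]
finger_gap: 0.0003
grasp_force: 10.4
[-20.119   -4.1969   3.708 ] [-0.0178  0.0064  0.028 ]
top 4266
scene 1347
```

```bash
python3 -m creep '[[[-0.27,-0.05,0],[0,0,0],0],[[-0.3,-0.05,0.5],[0,0,0],0],[[-0.4,-0.06,1.2],[0,0,0],0],[[-0.5,-0.08,2.4],[0,0,0],0],[[-0.5,-0.5,3.8],[0,0,0],0],[[-0.5,-2,4.6],[0,0,0],0],[[-0.5,-3.5,4.8],[0,0,0],0],[[-0.5,-5,4.8],[0,0,0],0],[[-0.5,-6.5,4.8],[0,0,0],0],[[-0.5,-6.5,4.8],[0,0,0],0],[[-0.5,-6.5,4.8],[0,0,0],0]]'; python3 - <<'E'
from h import *
t=arm.get_image("top"); s=arm.get_image("scene")
for n,c in (("top",t),("scene",s)):
    ref=cv2.imread(f"pics/{n}0.png"); d=cv2.absdiff(ref,c["image"]).max(2)
    if n=="scene": w=dict(handle=(197,182,45,20),bottle=(220,213,28,48),vial=(193,230,16,18),cup=(262,245,26,28),timer=(362,236,30,18))
    else: w=dict(handle=(175,192,50,25),bottle=(234,236,30,32),vial=(205,256,18,18),cup=(286,243,28,26),timer=(360,166,34,30))
    for k,(x,y,W,H2) in w.items():
        A=ref[y:y+H2,x:x+W]; B=cv2.matchTemplate(c["image"][y-8:y+H2+8,x-8:x+W+8],A,cv2.TM_CCOEFF_NORMED); _,m,_,l=cv2.minMaxLoc(B)
        print(n,k,(l[0]-8,l[1]-8),round(m,3),"ndiff",int((d[y:y+H2,x:x+W]>40).sum()))
E
```

```text
t: 34.62
eef_pos: [0.5216, -0.0368, 0.2765]
tcp_rot: [0.052, -0.081, 0.995, 0.004]
contact_force: [0.5, 0.5, -0.0]
finger_gap: 0.0002
grasp_force: 0.0
top handle (0, 0) 0.935 ndiff 42
top bottle (0, 0) 0.998 ndiff 0
top vial (0, 0) 0.998 ndiff 0
top cup (0, 0) 0.997 ndiff 3
top timer (-8, 8) 0.275 ndiff 690
scene handle (0, 0) 0.978 ndiff 26
scene bottle (0, 0) 0.999 ndiff 0
scene vial (0, 0) 0.999 ndiff 0
scene cup (0, 0) 0.998 ndiff 0
scene timer (0, 0) 1.0 ndiff 0
```

```bash
python3 - <<'E'
from h import *
for n,w in (("top",(180,200,42,16)),("scene",(199,184,42,16))):
    c=arm.get_image(n); ref=cv2.imread(f"pics/{n}0.png"); x,y,W,H2=w
    k=8; up=lambda im:cv2.resize(im[y-4:y+H2+4,x-4:x+W+4],None,fx=k,fy=k,interpolation=cv2.INTER_CUBIC)
    A=up(ref)[4*k:-4*k,4*k:-4*k]; B=cv2.matchTemplate(up(c["image"]),A,cv2.TM_CCOEFF_NORMED); _,m,_,l=cv2.minMaxLoc(B)
    print(n,(l[0]/k-4,l[1]/k-4),m)
    for th in (0.03,.06,.1): print(th,proj(c,bn(-.042,0,.045,th))-proj(c,bn(-.042,0,.045,0)))
E
```

```text
top (0.0, 0.0) 0.9985268712043762
0.03 [0.1248 0.6222]
0.06 [0.2513 1.2311]
0.1 [0.4224 2.0212]
scene (0.125, 0.0) 0.9849355220794678
0.03 [-0.19    0.5902]
0.06 [-0.3727  1.1863]
0.1 [-0.6047  1.9894]
```

The handle sits within 0.1 px of its home position, so the bin is fully home. I'll hand the job in.

```bash
python3 -c "
from rig import arm
print(arm.close_job())"
```

```text
the job is handed in; nothing more can be done
None
```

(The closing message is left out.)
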